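Feed a vial round the bend to the filling stop

ROBOT

A 7-joint arm with a two-finger parallel gripper is mounted at the origin on a cart in front of the work surface, level with it; the furniture and walls round the work are solid. World frame = base frame: x ahead of the robot, y to its left, z up, the work surface at z = 0. Lengths are in m, angles in degrees, forces in N, time in s.
With the tool pointing down it reaches from about 0.425 to 0.875 m from the base axis. Payload 4.7 kg.
Tool frame: the origin (TCP) lies midway between the tips of the shut fingers; the grasp point (between the pads) lies 19 mm behind it; z points along the fingers, y is the direction in which the jaws open and shut (so a half turn about z gives the same grasp; the last joint's range is limited). The gripper opens to 87 mm and grips with 3 to 60 N. Pads are 19 mm wide; open, the fingers measure 117 mm over their backs; the gripper's body (75 mm by 190 mm) begins 51 mm behind the grasp point.
Start: joints at [75.98, 18.392, -4.016, 83.108, 1.295, 78.541, -3.26], TCP at [0.166, -0.628, 0.223] pointing down, gripper open.
Joint ranges: [-163.93, 163.93], [-17.29, 119.83], [-79.2, 71.16], [3.27, 140.29], [-89.18, 269.18], [5.43, 117.66], [-154.24, 154.24]. Speed limits (degrees/s): [147.25, 147.25, 180, 180, 180, 180, 180].

INTERFACE

Orientations are given as [roll, pitch, yaw] about the fixed x, y, z axes, in that order (R = Rz(yaw) Ry(pitch) Rx(roll)).
In Python, from cell import env gives the robot as it stands.
- The arm moves only by the tool apply_moves, never from a script. Its argument "targets" is a list of rows, each a list of 2 entries, a list of its own where there are three numbers: the shift along the world's x, y, z in mm, then the turn, a rotation vector about the world's x, y, z in rad. A call has 1 to 8 rows; each row is the pose to reach, as a shift and turn from the pose commanded when the call began; what a row does not reach only later rows make up. A row lasts 1/10 s, in which the tool goes at most 50 mm and 8.59 degrees, less where a joint would pass 70% of its speed; a pose out of reach is approached as far as the arm can. A call with a gripper value outside its range is refused whole. "hand" is the finger opening in mm, from 0 to 87, set as the call begins (left out, the last holds). The fingers move at their own pace and stop on an object; "squeeze" is the grip in N (left out, the last holds). Time passes only in rows, so rows that repeat a pose let the fingers close. It gives the time, the measured TCP pose, the force and the opening at its end, in the units of the state.
- env.get_obs(): the state, without advancing time (a new reading comes with each control period).
- env.read_camera(name): name is "side" or "top"; returns a dict with "image" (480x640x3 uint8, red, green, blue), "camera_matrix" (3x3 intrinsics, pixels), "camera_from_world" (4x4, takes a point from world to camera coordinates). Camera axes: x right, y down, z forward; pixel columns grow to the right and rows downward; lengths in m; the calibration is good to about 2 mm. A picture is of the moment at which its call begins. There is no depth.
- env.sign_off(): hands the job in, once; it reports no verdict.
Trained networks look in a picture, given as the dict that the camera call returned (one of the last four; its "shot" number tells which), for a name from the list of things; names that differ only in an ending like _2 or _b are one class to them, and where a whole thing is asked for, a point or a joint stands for the part that bears it (a point fixed in the world has none). Each returns a list of dicts, best first, with "conf" (0 to 1); they miss things now and then, are a little off and sometimes report something else, mostly with a low value. They report only what shows in the picture. A call takes as long as a camera call. They do not tell look-alikes from the thing itself.
- env.regions_of(picture, target): "region" (480x640 bool, what is visible of it) and "rect" ([left, top, right, bottom] in pixels, round what is visible of it).
The state is a dict: "time_s": time; "qpos": joint angles; "joint_velocities": joint speeds; "effort": joint torques, N m; "tool_pos": TCP position; "tool_rot": TCP orientation; "force": force on the tool from outside, world axes, zero at the start; "wrist_torque": the same for the moment, N m; "grip_width": finger opening in m.
Only numpy, scipy, OpenCV 4.12 (cv2) and the standard library are available. Lean on these libraries where they do the work, as an engineer would, in place of code of your own. Each camera call takes 0.05 s, during which the arm holds its last target. There are 200 camera calls.

TASK

Stand the empty mixing vial upright in the round socket of the carrier, then push the carrier along its guide channel, round the bend, and press it gently but definitely against the end stop for about a second before you let go. It must stay down in the channel the whole way and finish touching the stop; feel your way, do not force it against the rails, and do not shove the end stop out of its setting. Leave the cups and the jar where they stand.

Things in the scene. Friction and masses are not known exactly. Their poses are not given: they have to be found in the camera images.
- vial: empty straight-sided blue plastic mixing vial, open at the top: outer diameter 33 mm, 40 mm tall, 30 g, standing upright on the table to the robot's left of the track. Origin: centre of its underside, z up its axis. Grasp it across its wall from above. (The two mixing cups near it are wider, 41 mm, only 28 mm tall, and taper downward.)
- track: fixed L-shaped plywood board, 8 mm thick, with a guide channel between two aluminium rails. Origin: centre of the bend's arc, at table height, off the board; z up. Channel floor z = 8 mm, 27 mm wide between rails; rails 5 mm thick, tops at z = 20 mm. Centre line (mm): x = -90 from y = 120 (open entry end) to y = 0; quarter circle, radius 90, round the origin; y = -90 from x = 0 to x = 130.
- bend_start (a point): point on the channel floor's centre line where the entry straight ends and the bend begins: (-90, 0, 8) mm in the track's frame; the carrier comes here heading along the track's -y. Axes as the track's.
- bend_end (a point): point on the channel floor's centre line where the bend ends and the exit straight begins: (0, -90, 8) mm in the track's frame; from here the channel heads along the track's +x to the end stop. Axes as the track's.
- carrier: loose aluminium carrier, 0.4 kg, starting in the entry straight, +x along the channel towards the bend. Origin: on the channel floor under the socket axis; z up. Two round runners, 24 mm diameter, under the socket and the post, have 1.5 mm play to each rail and steer it round. Deck: top z = 22 mm, from x = -60 to the nose at x = +22 mm, 44 mm wide at most. Sliding it takes roughly 1 N, up to 2 N in the bend.
- socket (a point): middle of the carrier's round socket, on the deck, where the vial's underside comes to rest: carrier (0, 0, 22) mm. Round it stands a ring of inner diameter 39 mm, outer diameter 44 mm, 10 mm high above this point.
- push_post (a point): centre of the top of the carrier's upright steel push post: carrier (-44, 0, 50) mm. Round, 14 mm diameter, 28 mm tall above the deck, behind the socket; the deck ends 16 mm behind its axis.
- end_stop: dark steel stop block with a brass thumb screw, clamped across the exit straight; its setting varies. Origin: on the face that the carrier's nose meets, at channel floor height; +x along the exit straight, away from the carrier. Face 60 mm wide, 14 to 40 mm above the floor; screw to 55 mm. Held by friction: slips if pressed with about 7.5 N or more. With the carrier home, its origin is 22 mm before this face.
- cup_a: small tapered mixing cup, 41 mm across the rim, 28 mm tall, loose on the table beyond the vial; origin: centre of the underside. Leave it alone.
- cup_b: second such cup, nearer the robot than the vial. Leave it alone.
- jar: closed pigment jar, 40 mm diameter, 36 mm tall, standing loose on the table inside the bend of the track; origin: centre of the underside. Leave it alone.
Not all that is in view belongs to the job. Leave any pink look-alike of the carrier alone.

How it is judged (in metres and radians):
On the way, in this order (a step that is already met when the one before it is completed fails the run):
1. the vial stands in the carrier's socket, let go, the carrier still in the entry straight (horizontal distance between vial and carrier below 0.006 m and z of vial in the frame of carrier between 0.019 and 0.026 m and angle between vial's own z axis and vertical below 0.12 rad and z of carrier in the frame of track below 0.012 m and angle between carrier's own z axis and vertical below 0.08 rad and contact force between the fingers and vial below 0.2 N and y of carrier in the frame of track above -0.03 m), for 0.2 s.
2. the carrier, with the vial in it, presses on the end stop with more than 3 N for 0.4 s (horizontal distance between vial and carrier below 0.006 m and z of vial in the frame of carrier between 0.019 and 0.026 m and angle between vial's own z axis and vertical below 0.12 rad and z of carrier in the frame of track below 0.012 m and angle between carrier's own z axis and vertical below 0.08 rad and contact force between carrier and end_stop above 3 N), for 0.4 s.
At the end, for the whole second after the job is handed in: the carrier lies flat in the channel with its nose against the end stop (gap under 2.5 mm), the vial upright in its socket (within 6 mm of the axis, on the deck), the stop within 1.5 mm of where it was set, everything at rest and let go (horizontal distance between vial and carrier below 0.006 m and z of vial in the frame of carrier between 0.019 and 0.026 m and angle between vial's own z axis and vertical below 0.12 rad and z of carrier in the frame of track below 0.012 m and angle between carrier's own z axis and vertical below 0.08 rad and x of carrier in the frame of end_stop between -0.0245 and -0.0195 m and y of carrier in the frame of end_stop between -0.004 and 0.004 m and linear speed of each of carrier, vial below 0.01 m/s and distance of end_stop from where it was at the start of the episode below 0.0015 m); the robot touches nothing.
It fails at once if the carrier is pressed on rails, floor or stop with more than 22 N (contact force between carrier and track above 22 N).
It fails at once if the carrier is lifted out of the channel (z of carrier in the frame of track above 0.018 m or angle between carrier's own z axis and vertical above 0.25 rad).
It fails at once if the end stop is shoved out of its setting (distance of end_stop from where it was at the start of the episode above 0.0015 m).
It fails at once if the vial is tipped over (angle between vial's own z axis and vertical above 0.6 rad).
It fails at once if a cup or the jar is disturbed (distance of any of cup_a, cup_b, jar from where it was at the start of the episode above 0.02 m).
It also fails if it takes over 72 s, if anything falls off the work surface, if the arm or the gripper's body presses on something with over 40 N, if the wrist force passes 120 N, or if a joint passes its speed limit or range.

## Working session

There is one attempt and no reset: what is moved stays moved. The work goes in short steps, Python scripts to look and compute and a tool call to move; the robot and the scene stay as the last step left them, time stands still between calls to the robot, and variables do not carry over. Pictures are saved under pics/ and viewed, about 8 in all and at most 12, crops included, and the job is handed in when it is done.

Besides the shell and the picture viewer there is one more tool, called after "Emit:" as a command line: name --argument value ..., lists and objects as JSON in quotes. apply_moves: Moves the arm, as the interface text tells. Its arguments: {"type":"object","properties":{"targets":{"type":"array","items":{"type":"array"}},"hand":{"type":"number"},"squeeze":{"type":"number"}},"required":["targets"]}

```bash
mkdir -p pics
cat > h.py <<'E'
import numpy as np, cv2
from cell import env
def cam(n): return env.read_camera(n)
def save(p,name): cv2.imwrite('pics/'+name, cv2.cvtColor(p['image'],cv2.COLOR_RGB2BGR))
def ray(p,u,v):
    T=p['camera_from_world'];R=T[:3,:3];t=T[:3,3]
    return -R.T@t, R.T@np.linalg.solve(p['camera_matrix'],[u,v,1.])
def atz(p,u,v,z):
    c,d=ray(p,u,v); return c+d*(z-c[2])/d[2]
def proj(p,X):
    T=p['camera_from_world'];X=np.atleast_2d(X);c=X@T[:3,:3].T+T[:3,3];q=c@p['camera_matrix'].T
    return q[:,:2]/q[:,2:]
E
python3 - <<'E'
from h import *
o=env.get_obs();print({k:np.round(v,3) for k,v in o.items()})
for n in ('top','side'):
    p=cam(n);save(p,n+'0.png');print(n,ray(p,320,240))
    for t in ('vial','carrier','end_stop','track','cup_a','jar','push_post','socket'):
        for r in env.regions_of(p,t)[:3]:
            m=r['region'];v,u=np.nonzero(m);print(t,round(r['conf'],2),np.round(r['rect']),round(u.mean(),1),round(v.mean(),1),m.sum())
E
```

```text
{'time_s': np.float64(0.0), 'qpos': array([75.977, 18.437, -4.015, 83.174,  1.296, 78.542, -3.261]), 'joint_velocities': array([ 0.019, -0.002, -0.043,  0.074, -0.043,  0.073, -0.079]), 'effort': array([ 1.0000e-03, -4.9128e+01, -4.0400e-01, -3.1253e+01, -6.4000e-02,
        4.4000e-02,  0.0000e+00]), 'tool_pos': array([ 0.166, -0.628,  0.221]), 'tool_rot': array([-1.79892e+02,  7.00000e-03,  1.48310e+01]), 'force': array([0.092, 0.092, 0.012]), 'wrist_torque': array([-0.005, -0.018,  0.007]), 'grip_width': np.float64(0.087)}
top (array([0.42185181, 0.10280767, 0.97559358]), array([ 0.16098935,  0.00590392, -0.98696677]))
vial 0.85 [188. 223. 211. 245.] 198.6 232.3 385
carrier 0.88 [326. 272. 371. 302.] 348.8 285.0 892
carrier 0.84 [291. 201. 324. 244.] 306.8 223.5 840
carrier 0.56 [241. 306. 277. 349.] 257.5 328.5 979
end_stop 0.63 [432. 184. 465. 203.] 451.5 193.4 625
end_stop 0.4 [325. 275. 372. 297.] 348.6 284.8 879
end_stop 0.22 [358. 208. 384. 230.] 369.9 219.7 441
track 0.77 [317. 180. 470. 321.] 416.6 263.2 8290
cup_a 0.64 [230. 162. 252. 189.] 239.6 174.3 431
cup_a 0.56 [166
[... 598 characters left out ...]
8 [303. 234. 334. 267.] 316.3 251.2 601
carrier 0.97 [197. 252. 235. 272.] 215.1 260.1 627
carrier 0.78 [275. 258. 307. 299.] 290.3 281.9 680
end_stop 0.88 [412. 280. 445. 321.] 428.5 299.7 857
end_stop 0.31 [309. 212. 328. 232.] 317.7 221.0 253
track 0.91 [265. 274. 449. 365.] 357.2 321.1 7026
cup_a 0.72 [192. 225. 215. 243.] 203.2 231.4 277
jar 0.73 [343. 263. 363. 291.] 353.2 276.4 470
push_post 0.95 [304. 233. 331. 266.] 316.4 251.0 552
push_post 0.59 [278. 260. 306. 301.] 290.4 281.7 660
push_post 0.57 [198. 248. 236. 271.] 215.4 260.0 749
socket 0.84 [199. 247. 234. 274.] 215.5 260.5 655
socket 0.71 [302. 232. 329. 263.] 316.3 251.4 537
socket 0.64 [280. 263. 309. 301.] 290.7 282.0 698
```

Run:
```python
import cv2
i=cv2.imread('pics/top0.png')[150:360,150:480];cv2.imwrite('pics/top0c.png',cv2.resize(i,(792,504),interpolation=cv2.INTER_CUBIC))
i=cv2.imread('pics/side0.png')[190:380,180:460];cv2.imwrite('pics/side0c.png',cv2.resize(i,(784,532),interpolation=cv2.INTER_CUBIC))
```

```text
(no output)
```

View pics/top0c.png

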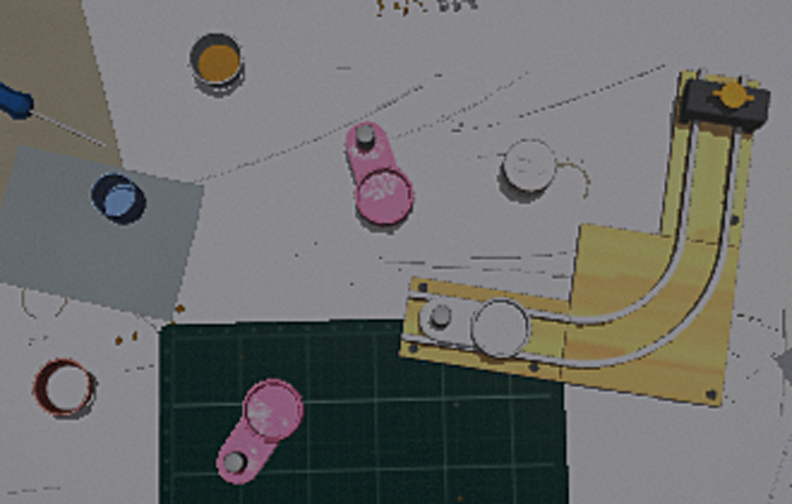

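View pics/side0c.png

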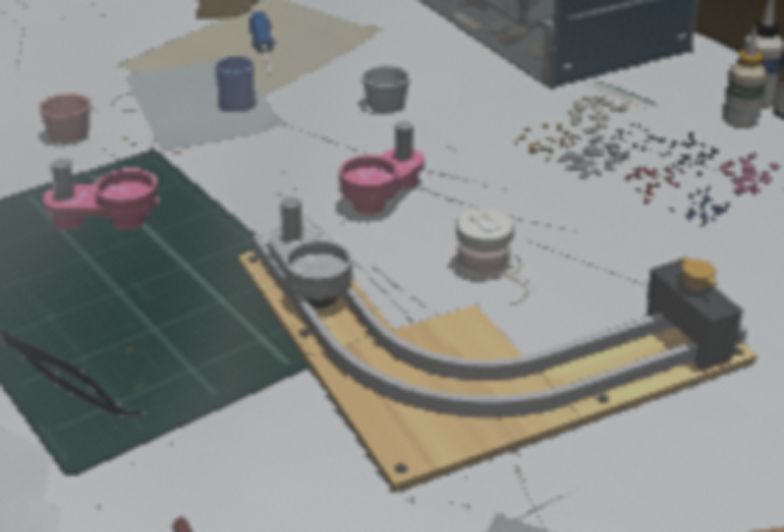

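The top view shows the vial near (199,232), with cups at (240,174) and (175,311). The metal carrier is in the entry straight, socket near (358,286) and post near (333,282). The jar is at (370,219) and the stop at (452,193). Both pink carriers are look-alikes. Next I fit the track pose.

```bash
cat > fit.py <<'E'
from h import *
from scipy.optimize import least_squares
def cl(s):  # centreline pose at arclength from entry: x,y,heading (track mm)
    L=90*np.pi/2
    if s<120: return -90,120-s,-np.pi/2
    if s<120+L:
        a=np.pi+(s-120)/90; return 90*np.cos(a),90*np.sin(a),a+np.pi/2
    return s-120-L,-90,0.
def dist(q): # signed offset from centre line (outward +), q in track mm
    x,y=q.T
    return np.where((y>0)&(x<0),-90-x,np.where((x>0),-90-y,np.hypot(x,y)-90))
def rot(a): return np.array([[np.cos(a),-np.sin(a)],[np.sin(a),np.cos(a)]])
def w2t(W,P): return (W[:,:2]*1000-P[:2])@rot(P[2])
def t2w(q,P): return (np.asarray(q)@rot(P[2]).T+P[:2])/1000
E
python3 - <<'E'
from fit import *
p=cam('top');im=p['image'].astype(float)
r=env.regions_of(p,'track')[0]['region'].astype(np.uint8)
m=cv2.dilate(r,np.ones((9,9)))>0
hsv=cv2.cvtColor(p['image'],cv2.COLOR_RGB2HSV)
br=im.max(2);sat=hsv[...,1]
# rails: bright & unsaturated near yellow
rail=m&(sat<50)&(br>130)
v,u=np.nonzero(rail)
W=np.array([atz(p,a,b,.020) for a,b in zip(u,v)])
def res(P):
    q=w2t(W,P);d=np.abs(dist(q));ok=(q[:,1]<115)&(q[:,0]<95);
    return np.minimum(np.abs(d-16),12)*1.
best=None
g0=atz(p,452,193,.02),atz(p,322,283,.02)
print('stop approx',g0)
for yaw in np.radians([-15,-10,-5,0]):
  for st in [(110,-90)]:
    P0=np.r_[g0[0][:2]*1000-rot(yaw)@np.array(st),yaw]
    s=least_squares(res,P0,loss='soft_l1',x_scale=[1,1,.01])
    print(np.round(s.x,2),np.degrees(s.x[2]),s.cost,np.median(res(s.x)),len(u))
    if best is None or s.cost<best.cost: best=s
P=best.x;np.save('P.npy',P)
img=p['image'].copy()
ps=cam('side');ims=ps['image'].copy()
big=lambda i,x0,y0,w,h,k:cv2.resize(i[y0:y0+h,x0:x0+w],None,fx=k,fy=k,interpolation=cv2.INTER_NEAREST)
A=big(img,300,160,190,170,3);B=big(ims,250,220,210,150,3)
for off in (-16,16):
  pts=[]
  for s in np.linspace(0,391,60):
    x,y,h=cl(min(s,391));pts.append((x+off*np.sin(h),y-off*np.cos(h)))
  X=np.c_[t2w(pts,P),np.full(60,.02)]
  for I,pp,o in((A,p,(300,160)),(B,ps,(250,220))):
    cv2.polylines(I,[np.int32(np.round((proj(pp,X)-o+.5)*3))],False,(255,0,0),1)
C=np.zeros((510+0,570+630,3),np.uint8);C[:510,:570]=A;C[:450,570:]=B
C=cv2.resize(C,(800,340));cv2.imwrite('pics/fit.png',C[...,::-1])
# circles: ring & post in top by Hough on region; blue vial
for n,pp in(('top',p),('side',ps)):
  h=cv2.cvtColor(pp['image'],cv2.COLOR_RGB2HSV);rg=env.regions_of(pp,'vial')[0]
  v,u=np.nonzero(rg['region']);l,t,rr,b=rg['rect'];print(n,'vial',rg['rect'],u.mean(),v.mean())
  print('vial at z20 from centroid',atz(pp,u.mean(),v.mean(),.02),'z40 rect centre',atz(pp,(l+rr)/2,(t+b)/2,.04))
E
```

```text
stop approx (array([ 0.66826701, -0.12875321,  0.02      ]), array([0.5011526 , 0.10356997, 0.02      ]))
[ 5.7902e+02 -3.7640e+01 -1.2000e-01] -6.640332541744004 22817.915895424085 12.0 2949
[ 5.7799e+02 -2.1270e+01 -1.4000e-01] -8.127717238968755 21474.324829036916 12.0 2949
[ 5.7902e+02 -3.7640e+01 -1.2000e-01] -6.640332582686016 22817.915895424292 12.0 2949
[ 5.4789e+02 -3.4790e+01 -1.3000e-01] -7.67551651534437 23236.232300142306 12.0 2949
top vial [187.8, 224.2, 210.7, 244.9] 198.8300283286119 232.25779036827194
vial at z20 from centroid [0.58777994 0.32504598 0.02      ] z40 rect centre [0.58025806 0.3194371  0.04      ]
side vial [342.7, 262.3, 363.5, 292.1] 352.5165562913907 276.3973509933775
vial at z20 from centroid [0.61359161 0.01775546 0.02      ] z40 rect centre [ 0.59368364 -0.00787282  0.04      ]
```

View pics/fit.png

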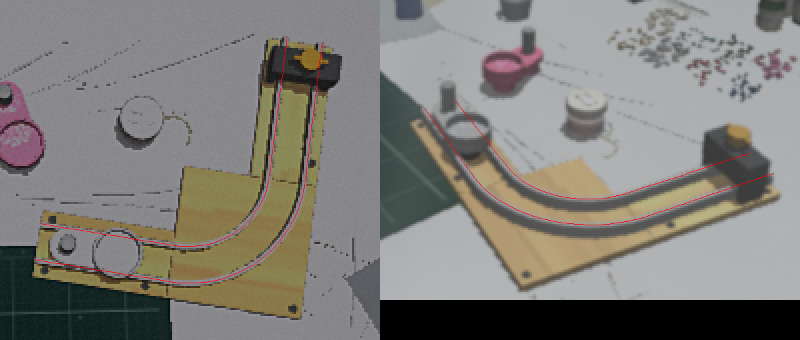

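The fit lies on the rails in both views. Now I refine it and locate the carrier, stop and vial.

```bash
cat > loc.py <<'E'
from fit import *
P=np.load('P.npy')
pics={n:cam(n) for n in('top','side')}
def prof(p,P):
    g=cv2.cvtColor(p['image'],cv2.COLOR_RGB2GRAY).astype(np.float32);hsv=cv2.cvtColor(p['image'],cv2.COLOR_RGB2HSV)
    f=g-0.6*hsv[...,1]; out=[]
    d=np.arange(-7,7.01,.5)
    for off in(-16,16):
        for s in np.r_[95:300:5.]:
            x,y,h=cl(s);n=np.array([np.sin(h),-np.cos(h)]);q=np.array([x,y])+np.outer(off+d,n)
            uv=proj(p,np.c_[t2w(q,P),np.full(len(d),.02)]).astype(np.float32)
            I=cv2.remap(f,uv[None,:,0],uv[None,:,1],cv2.INTER_CUBIC)[0]
            w=np.clip(I-np.percentile(I,60),0,None);c=(w*d).sum()/(w.sum()+1e-6)
            out.append((q[0]-(off+d[0])*n+(off+c)*n,off))
    return out
Ps={}
for n in pics:
    Q=P.copy()
    for _ in range(4):
        o=prof(pics[n],Q);W=np.array([np.r_[t2w(a,Q),0] for a,_ in o])
        off=np.array([-b for _,b in o])
        sg=np.sign(np.median(dist(w2t(W,Q))*off))
        r=lambda z:np.abs(dist(w2t(W,z)))-16 if False else dist(w2t(W,z))-sg*off
        sol=least_squares(r,Q,loss='soft_l1',x_scale=[1,1,.01]);Q=sol.x
    Ps[n]=Q;print(n,np.round(Q,2),np.degrees(Q[2]).round(2),'res',np.median(abs(r(Q))))
P=(Ps['top']+Ps['side'])/2;np.save('P.npy',P);np.save('Pt.npy',Ps['top']);print('mean',P)
E
python3 - <<'E'
from loc import *
p=pics['top'];ps=pics['side']
for nm,u,v,z in(('post',333.3,281.7,.058),('ring',358.3,286.7,.040)):
    w=atz(p,u,v,z);print(nm,w,w2t(w[None],P),w2t(w[None],Ps['top']))
# vial triangulate
def tri(a,b):
    (c1,d1),(c2,d2)=a,b
    A=np.c_[d1,-d2];t=np.linalg.lstsq(A,c2-c1,rcond=None)[0];x=c1+d1*t[0];y=c2+d2*t[1];return (x+y)/2,np.linalg.norm(x-y)
for n,pp,(x0,x1,y0,y1) in(('top',p,(180,220,215,250)),('side',ps,(250,280,200,240))):
    im=pp['image'].astype(int);m=(im[...,2]-im[...,0]>25);b=np.zeros_like(m);b[y0:y1,x0:x1]=m[y0:y1,x0:x1]
    v,u=np.nonzero(b);print(n,len(u),u.min(),u.max(),v.min(),v.max(),u.mean(),v.mean(),'z20',atz(pp,u.mean(),v.mean(),.02),'z40',atz(pp,u.mean(),v.mean(),.04))
print('stop',[ (w2t(atz(p,u,v,z)[None],P)) for u,v,z in((435,198.5,.048),(468,204.3,.048))])
def crop(i,c,w,k): return cv2.resize(i[c[1]-w:c[1]+w,c[0]-w:c[0]+w],(400,400),interpolation=cv2.INTER_CUBIC)
C=np.hstack([crop(p['image'],(199,234),25,8),crop(p['image'],(345,284),30,8)])
cv2.imwrite('pics/z.png',C[...,::-1])
E
```

```text
top [ 5.7799e+02 -2.1400e+01 -1.3000e-01] -7.21 res 0.15043970143911167
side [ 5.7771e+02 -2.0850e+01 -1.2000e-01] -7.04 res 0.2844885620591313
mean [ 5.77849367e+02 -2.11258813e+01 -1.24435424e-01]
post [0.50053854 0.0844845  0.058     ] [[-89.8208396   95.19839648]] [[-90.13737859  95.31690632]]
ring [0.4942463 0.0409782 0.04     ] [[-90.66466026  51.24752962]] [[-90.91607428  51.36483738]]
top 163 188 206 222 239 198.68098159509202 232.01226993865032 z20 [0.58821986 0.32533641 0.02      ] z40 [0.58473788 0.32067901 0.04      ]
side 47 259 276 200 216 268.72340425531917 206.9787234042553 z20 [0.63196478 0.38288521 0.02      ] z40 [0.61202055 0.34451995 0.04      ]
stop [array([[ 80.94506102, -61.22090165]]), array([[  78.81745014, -119.59336811]])]
```

View pics/z.png

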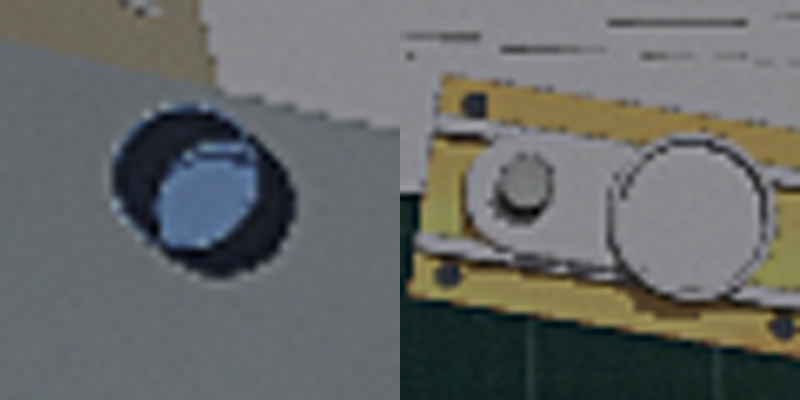

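Run:
```python
from fit import *
P=np.load('P.npy')
p=cam('top');ps=cam('side')
w=atz(p,197.1,231.1,.04);print('vial top',w)
print('side proj base/top',proj(ps,[[w[0],w[1],0],[w[0],w[1],.04],[w[0],w[1],.02]]),'seen axis ~ (264.1, 220)')
print('side at z20',atz(ps,264.1,220,.02))
print('carrier',t2w([-90,51.2],P),'yaw tool',np.degrees(P[2])+90)
# verify carrier in side view
for z,q in((.058,[-90,95.2]),(.04,[-90,51.2])): print(proj(ps,np.r_[t2w(q,P),z]))
```

```text
vial top [0.58630599 0.32352987 0.04      ]
side proj base/top [[264.33759365 227.68559424]
 [263.42922733 212.66641183]
 [263.88758528 220.24503014]] seen axis ~ (264.1, 220)
side at z20 [0.587345   0.32440027 0.02      ]
carrier [0.49489992 0.04084854] yaw tool 82.87037536666983
[[282.97202679 261.60149543]]
[[292.97921218 281.71894587]]
```

Emit:
apply_moves --targets '[[[25,36,0],[0,0,0.12]],[[52,72,0],[0,0,0.24]],[[78,108,0],[0,0,0.36]],[[104,144,0],[0,0,0.48]],[[130,180,0],[0,0,0.6]],[[156,216,0],[0,0,0.72]],[[182,252,0],[0,0,0.84]],[[208,288,0],[0,0,0.96]]]' --hand 60 --squeeze 5

```text
time_s: 2.15
tool_pos: [0.3752, -0.3388, 0.2229]
tool_rot: [180.0, 0.0, 70.1]
force: [0.0, -0.3, -0.0]
grip_width: 0.0603
```

Emit:
apply_moves --targets '[[[15,45,0],[0,0,0.05]],[[30,90,0],[0,0,0.1]],[[45,135,0],[0,0,0.15]],[[60,180,0],[0,0,0.2]],[[75,225,0],[0,0,0.223]],[[90,270,0],[0,0,0.223]],[[105,315,0],[0,0,0.223]],[[120,360,0],[0,0,0.223]]]'

```text
time_s: 2.95
tool_pos: [0.4947, 0.0214, 0.2231]
tool_rot: [179.9, 0.0, 82.6]
force: [1.6, 0.3, 0.1]
grip_width: 0.0601
```

Emit:
apply_moves --targets '[[[13,42,0],[0,0,0]],[[26,84,0],[0,0,0]],[[39,126,0],[0,0,0]],[[52,168,-10],[0,0,0]],[[65,210,-30],[0,0,0]],[[78,252,-60],[0,0,0]],[[91,303,-90],[0,0,0]],[[91,303,-110],[0,0,0]]]'

```text
time_s: 3.75
tool_pos: [0.5842, 0.3288, 0.1115]
tool_rot: [-179.9, -0.2, 82.9]
force: [0.3, 0.2, -0.2]
grip_width: 0.0599
```

Run:
```python
from h import *
o=env.get_obs();print(o['time_s'],o['tool_pos'],o['tool_rot'],o['qpos'].round(1))
p=cam('top');s=cam('side')
C=np.hstack([cv2.resize(p['image'][190:280,150:250],(440,396)),cv2.resize(s['image'][180:250,230:300],(360,396))]);cv2.imwrite('pics/v1.png',C[...,::-1])
```

```text
3.75 [0.58424234 0.32881353 0.11150908] [-179.93569417   -0.24977041   82.90731639] [  3.6  33.2 -48.9  86.3  25.4  72.1 -55.6]
```

View pics/v1.png

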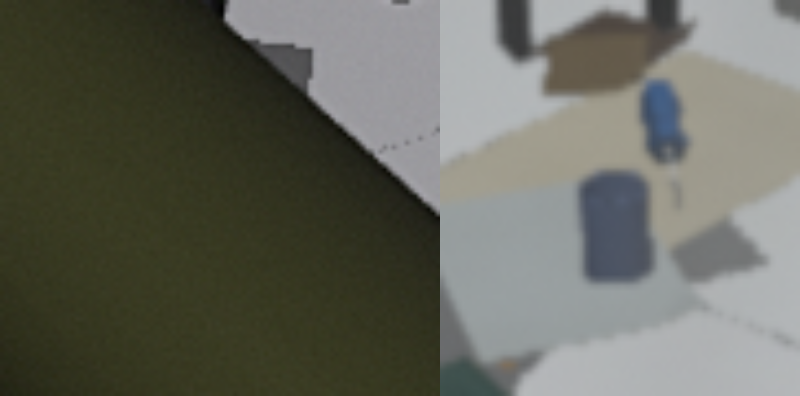

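Side view shows the vial under the open fingers (vial at crop (615,230)). The arm hides it from the top camera. Next I descend.

Emit:
apply_moves --targets '[[[1,1,-15],[0,0,0]],[[1,1,-35],[0,0,0]],[[1,1,-55],[0,0,0]],[[1,1,-70],[0,0,0]],[[1,1,-80],[0,0,0]],[[1,1,-88],[0,0,0]],[[1,1,-95],[0,0,0]],[[1,1,-97],[0,0,0]]]'

```text
time_s: 4.65
tool_pos: [0.5863, 0.3234, 0.0152]
tool_rot: [-180.0, 0.0, 82.6]
force: [-0.6, 0.7, -0.7]
grip_width: 0.0604
```

Emit:
apply_moves --targets '[[[0,0,0],[0,0,0]],[[0,0,0],[0,0,0]],[[0,0,0],[0,0,0]]]'

```text
time_s: 4.95
tool_pos: [0.5866, 0.324, 0.0162]
tool_rot: [180.0, -0.0, 82.6]
force: [-0.3, 0.9, 0.3]
grip_width: 0.0602
```

Emit:
apply_moves --targets '[[[0,0,0],[0,0,0]],[[0,0,0],[0,0,0]],[[0,0,0],[0,0,0]],[[0,0,0],[0,0,0]],[[0,0,0],[0,0,0]],[[0,0,0],[0,0,0]],[[0,0,0],[0,0,0]],[[0,0,0],[0,0,0]]]' --hand 24 --squeeze 6

```text
time_s: 5.75
tool_pos: [0.5864, 0.3236, 0.0156]
tool_rot: [180.0, 0.0, 82.6]
force: [0.5, 0.4, -1.1]
grip_width: 0.0328
```

Emit:
apply_moves --targets '[[[0,0,5],[0,0,0]],[[0,0,15],[0,0,0]],[[0,0,30],[0,0,0]],[[0,0,45],[0,0,0]],[[0,0,60],[0,0,0]],[[0,0,75],[0,0,0]],[[0,0,85],[0,0,0]],[[0,0,85],[0,0,0]]]'

```text
time_s: 6.55
tool_pos: [0.5873, 0.3244, 0.1029]
tool_rot: [179.8, -0.1, 82.6]
force: [0.2, 0.0, -0.1]
grip_width: 0.0325
```

Emit:
apply_moves --targets '[[[-7,-20,5],[0,0,0]],[[-20,-60,5],[0,0,0]],[[-35,-105,5],[0,0,0]],[[-50,-150,5],[0,0,0]],[[-65,-195,5],[0,0,0]],[[-78,-235,5],[0,0,0]],[[-87,-268,5],[0,0,0]],[[-92,-283,0],[0,0,0.004]]]'

```text
time_s: 7.35
tool_pos: [0.4934, 0.0363, 0.1003]
tool_rot: [-180.0, 0.2, 82.6]
force: [0.4, -0.3, -1.1]
grip_width: 0.0324
```

Emit:
apply_moves --targets '[[[0,0,-8],[0,0,0]],[[0,0,-16],[0,0,0]],[[0,0,-24],[0,0,0]],[[0,0,-30],[0,0,0]],[[0,0,-35],[0,0,0]],[[0,0,-35],[0,0,0]],[[0,0,-35],[0,0,0]]]'

```text
time_s: 8.05
tool_pos: [0.4944, 0.0412, 0.0655]
tool_rot: [-180.0, -0.0, 82.9]
force: [-0.2, 0.2, 0.0]
grip_width: 0.0325
```

Run:
```python
from h import *
o=env.get_obs();print(o['time_s'],o['tool_pos'],o['tool_rot'],o['qpos'].round(1),o['grip_width'])
p=cam('top');s=cam('side')
C=np.hstack([cv2.resize(p['image'][250:320,310:400],(450,350)),cv2.resize(s['image'][235:305,255:325],(350,350))]);cv2.imwrite('pics/v2.png',C[...,::-1])
w=o['tool_pos'];print(proj(s,[[w[0],w[1],w[2]-.015],[w[0],w[1],w[2]+.025],[.4949,.0408,.03],[.4949,.0408,.04]]))
```

```text
8.05 [0.49440957 0.04116603 0.06554695] [-1.79994070e+02 -2.15930229e-02  8.28850784e+01] [ 39.6  13.7 -51.6 113.4  12.6  58.5 -25. ] 0.032509064360647155
[[292.5204638  276.83610128]
 [291.99809864 257.7180497 ]
 [293.11631456 286.30650996]
 [292.99337118 281.73173583]]
```

View pics/v2.png

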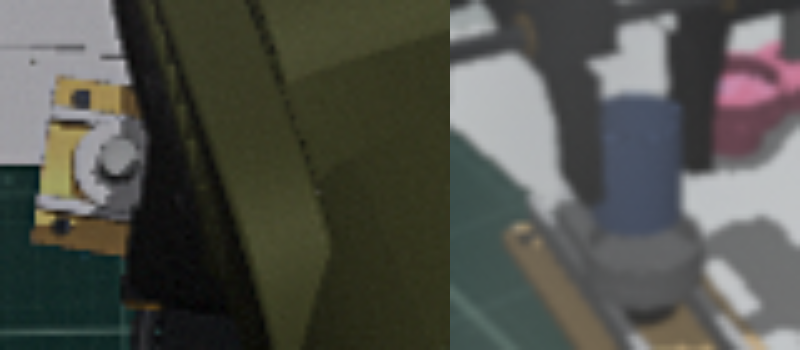

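The side view shows the vial just above the ring and centred on it within about 1 mm, so I lower it.

Emit:
apply_moves --targets '[[[0.5,0,-3],[0,0,0]],[[0.5,0,-6],[0,0,0]],[[0.5,0,-9],[0,0,0]],[[0.5,0,-12],[0,0,0]],[[0.5,0,-14],[0,0,0]],[[0.5,0,-14],[0,0,0]],[[0.5,0,-14],[0,0,0]]]'

```text
time_s: 8.85
tool_pos: [0.4948, 0.0407, 0.0515]
tool_rot: [-180.0, -0.0, 82.8]
force: [0.1, -0.2, -0.6]
grip_width: 0.0325
```

Emit:
apply_moves --targets '[[[0,0,-1],[0,0,0]],[[0,0,-2],[0,0,0]],[[0,0,-3],[0,0,0]],[[0,0,-4],[0,0,0]],[[0,0,-4.5],[0,0,0]],[[0,0,-4.5],[0,0,0]],[[0,0,-4.5],[0,0,0]]]'

```text
time_s: 9.55
tool_pos: [0.4948, 0.0407, 0.0471]
tool_rot: [180.0, -0.0, 82.8]
force: [0.3, 0.0, -0.2]
grip_width: 0.0324
```

Emit:
apply_moves --targets '[[[0,0,-0.5],[0,0,0]],[[0,0,-1],[0,0,0]],[[0,0,-1.3],[0,0,0]],[[0,0,-1.3],[0,0,0]]]'

```text
time_s: 9.95
tool_pos: [0.4948, 0.0406, 0.0457]
tool_rot: [180.0, 0.0, 82.8]
force: [-0.5, 0.0, 0.7]
grip_width: 0.0328
```

Emit:
apply_moves --targets '[[[0,0,0],[0,0,0]],[[0,0,0],[0,0,0]],[[0,0,0],[0,0,0]],[[0,0,0],[0,0,0]],[[0,0,0],[0,0,0]],[[0,0,0],[0,0,0]]]' --hand 52

```text
time_s: 10.55
tool_pos: [0.4948, 0.0406, 0.0458]
tool_rot: [180.0, 0.0, 82.8]
force: [0.8, 0.8, -0.4]
grip_width: 0.0519
```

Emit:
apply_moves --targets '[[[0,0,10],[0,0,0]],[[0,0,22],[0,0,0]],[[0,0,36],[0,0,0]],[[0,0,50],[0,0,0]],[[0,10,60],[0,0,0]],[[0,35,65],[0,0,0]],[[5,65,65],[0,0,0]],[[8,85,65],[0,0,0]]]'

```text
time_s: 11.35
tool_pos: [0.5031, 0.1284, 0.1121]
tool_rot: [179.9, -0.1, 82.9]
force: [0.1, 0.7, -0.3]
grip_width: 0.0522
```

Run:
```python
from h import *
o=env.get_obs();print(o['time_s'],o['tool_pos'],o['tool_rot'],o['qpos'].round(1),o['grip_width'])
p=cam('top');s=cam('side')
C=np.hstack([cv2.resize(p['image'][250:320,310:400],(450,350)),cv2.resize(s['image'][235:305,255:325],(350,350))]);cv2.imwrite('pics/v3.png',C[...,::-1])
```

```text
11.35 [0.50313377 0.12842614 0.11213529] [ 1.79895086e+02 -5.95014847e-02  8.29115298e+01] [ 32.5  13.9 -55.  107.9  12.6  64.4 -34.3] 0.05222512545919877
```

View pics/v3.png

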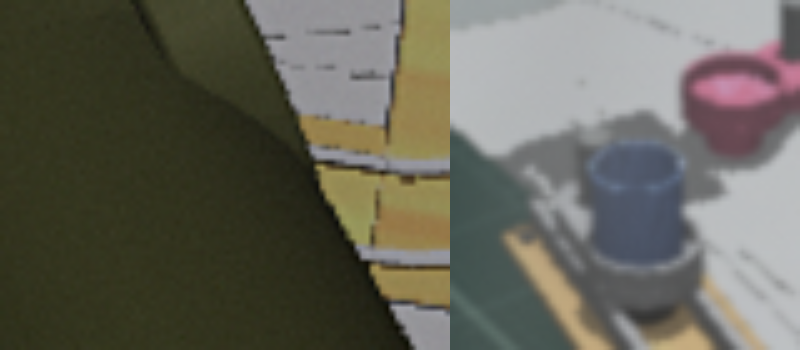

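The side view shows the vial upright in the ring, released, with the carrier unmoved. Next I plan the push path for the shut fingers behind the post.

```bash
cat > plan.py <<'E'
from fit import *
P=np.load('P.npy')
def tcp(s,off=16.5):
    x,y,h=cl(s);q=np.array([x,y])-off*np.array([np.cos(h),np.sin(h)])
    # heading blends: lead slightly in bend
    return np.r_[t2w(q,P)*1000,np.degrees(h+P[2])+180]   # tool yaw: tool x points backwards
E
python3 - <<'E'
from plan import *
print('pre',t2w([-90,130],P))
for s in list(np.arange(16.8,278,4)): print(s.round(1),tcp(s).round(1))
E
```

```text
pre [0.50468015 0.11903925]
16.8 [503.4 108.8  82.9]
20.8 [502.9 104.8  82.9]
24.8 [502.4 100.9  82.9]
28.8 [501.9  96.9  82.9]
32.8 [501.4  92.9  82.9]
36.8 [500.9  89.   82.9]
40.8 [500.4  85.   82.9]
44.8 [499.9  81.   82.9]
48.8 [499.4  77.1  82.9]
52.8 [498.9  73.1  82.9]
56.8 [498.4  69.1  82.9]
60.8 [497.9  65.2  82.9]
64.8 [497.4  61.2  82.9]
68.8 [496.9  57.2  82.9]
72.8 [496.5  53.3  82.9]
76.8 [496.   49.3  82.9]
80.8 [495.5  45.3  82.9]
84.8 [495.   41.3  82.9]
88.8 [494.5  37.4  82.9]
92.8 [494.   33.4  82.9]
96.8 [493.5  29.4  82.9]
100.8 [493.   25.5  82.9]
104.8 [492.5  21.5  82.9]
108.8 [492.   17.5  82.9]
112.8 [491.5  13.6  82.9]
116.8 [491.    9.6  82.9]
120.8 [490.4   5.6 443.4]
124.8 [489.2   1.7 445.9]
128.8 [488.3  -2.2 448.5]
132.8 [487.6  -6.2 451. ]
136.8 [487.  -10.3 453.6]
140.8 [486.6 -14.3 456.1]
144.8 [486.4 -18.4 458.7]
148.8 [486.4 -22.4 461.2]
152.8 [486.5 -26.5 463.8]
156.8 [486.8 -30.5 466.3]
160.8 [487.3 -34.6 468.8]
164.8 [488.  -38.6 471.4]
168.8 [488.9 -42.6 473.9]
172.8 [489.9 -46.5 476.5]
176.8 [491.1 -50.4 479. ]
180.8 [492.5 -54.2 481.6]
184.8 [494.1 -58.  484.1]
188.8 [495.8 -61.6 486.7]
192.8 [497.7 -65.2 489.2]
196.8 [499.7 -68.8 491.8]
200.8 [501.9 -72.2 494.3]
204.8 [504.3 -75.5 496.9]
208.8 [506.8 -78.7 499.4]
212.8 [509.4 -81.8 501.9]
216.8 [512.1 -84.8 504.5]
220.8 [515.  -87.7 507. ]
224.8 [518.1 -90.4 509.6]
228.8 [521.2 -93.  512.1]
232.8 [524.4 -95.4 514.7]
236.8 [527.8 -97.7 517.2]
240.8 [531.3 -99.9 519.8]
244.8 [ 534.8 -101.9  522.3]
248.8 [ 538.4 -103.7  524.9]
252.8 [ 542.1 -105.4  527.4]
256.8 [ 545.9 -106.9  530. ]
260.8 [ 549.8 -108.2  532.5]
264.8 [ 553.7 -108.8  172.9]
268.8 [ 557.7 -109.3  172.9]
272.8 [ 561.6 -109.8  172.9]
276.8 [ 565.6 -110.3  172.9]
```

Emit:
apply_moves --targets '[[[0,-2,0],[0,0,0]],[[0,-2,0],[0,0,0]],[[0,-2,0],[0,0,0]]]' --hand 0

```text
time_s: 11.75
tool_pos: [0.5029, 0.1222, 0.1108]
tool_rot: [180.0, 0.1, 82.7]
force: [-0.2, -0.2, -0.5]
grip_width: 0.0357
```

Emit:
apply_moves --targets '[[[2,-1,-10],[0,0,0]],[[2,-1,-25],[0,0,0]],[[2,-1,-40],[0,0,0]],[[2,-1,-55],[0,0,0]],[[2,-1,-67],[0,0,0]],[[2,-1,-75],[0,0,0]],[[2,-1,-75],[0,0,0]],[[2,-1,-75],[0,0,0]]]'

```text
time_s: 12.55
tool_pos: [0.505, 0.1229, 0.0359]
tool_rot: [180.0, -0.0, 82.9]
force: [0.7, -0.3, -0.2]
grip_width: 0.0007
```

Emit:
apply_moves --targets '[[[-0.2,-3,0],[0,0,0]],[[-0.5,-6,0],[0,0,0]],[[-1,-9,0],[0,0,0]],[[-1.2,-11,0],[0,0,0]],[[-1.5,-13,0],[0,0,0]],[[-1.7,-15,0],[0,0,0]]]'

```text
time_s: 13.15
tool_pos: [0.5031, 0.1074, 0.0358]
tool_rot: [180.0, 0.0, 82.8]
force: [0.2, 0.3, 0.7]
grip_width: 0.0005
```

Emit:
apply_moves --targets '[[[-0.2,-1.5,0],[0,0,0]],[[-0.4,-3,0],[0,0,0]],[[-0.6,-4.5,0],[0,0,0]],[[-0.8,-6,0],[0,0,0]],[[-1,-7.5,0],[0,0,0]],[[-1.2,-9,0],[0,0,0]],[[-1.3,-10.5,0],[0,0,0]],[[-1.5,-12,0],[0,0,0]]]'

```text
time_s: 13.95
tool_pos: [0.5017, 0.0958, 0.0358]
tool_rot: [180.0, -0.0, 82.9]
force: [0.1, 1.7, -0.4]
grip_width: 0.0003
```

Emit:
apply_moves --targets '[[[-0.4,-3,0],[0,0,0]],[[-0.8,-6.5,0],[0,0,0]],[[-1.2,-10,0],[0,0,0]],[[-1.7,-13.5,0],[0,0,0]],[[-2.1,-17,0],[0,0,0]],[[-2.6,-20.5,0],[0,0,0]],[[-3,-24,0],[0,0,0]],[[-3.4,-27.5,0],[0,0,0]]]'

```text
time_s: 14.75
tool_pos: [0.4982, 0.0678, 0.0358]
tool_rot: [180.0, 0.0, 82.8]
force: [1.1, 1.6, -0.4]
grip_width: 0.0005
```

Emit:
apply_moves --targets '[[[-0.4,-3.5,0],[0,0,0]],[[-0.9,-7,0],[0,0,0]],[[-1.3,-10.5,0],[0,0,0]],[[-1.7,-14,0],[0,0,0]],[[-2.2,-17.5,0],[0,0,0]],[[-2.6,-21,0],[0,0,0]],[[-3,-24.5,0],[0,0,0]],[[-3.5,-28,0],[0,0,0]]]'

```text
time_s: 15.55
tool_pos: [0.4947, 0.0399, 0.0358]
tool_rot: [180.0, -0.0, 82.8]
force: [0.7, 1.3, -0.5]
grip_width: 0.0002
```

Emit:
apply_moves --targets '[[[-0.5,-3.8,0],[0,0,0]],[[-0.9,-7.6,0],[0,0,0]],[[-1.4,-11.4,0],[0,0,0.01]],[[-1.9,-15.2,0],[0,0,0.02]],[[-2.4,-19,0],[0,0,0.03]],[[-2.9,-22.8,0],[0,0,0.045]],[[-3.4,-26.6,0],[0,0,0.06]],[[-3.9,-30.4,0],[0,0,0.08]]]'

```text
time_s: 16.35
tool_pos: [0.4905, 0.0095, 0.0357]
tool_rot: [-180.0, -0.0, 87.5]
force: [-0.5, 1.5, 0.9]
grip_width: 0.0008
```

Run:
```python
from h import *
s=cam('side');cv2.imwrite('pics/v4.png',cv2.resize(s['image'][220:370,250:460],(700,500))[...,::-1])
```

```text
(no output)
```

View pics/v4.png

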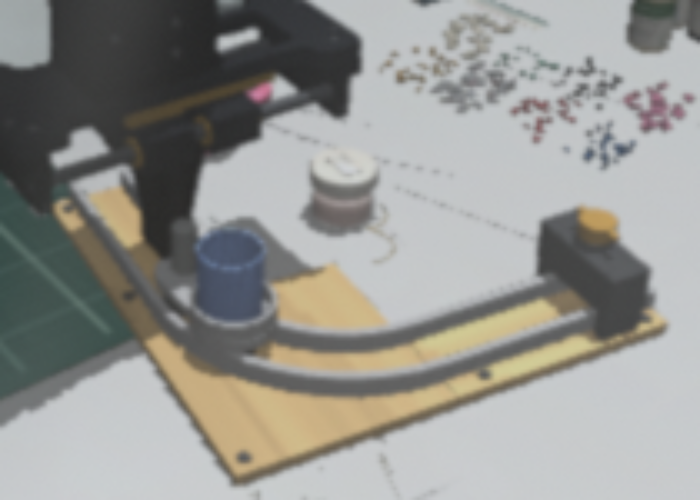

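Side view: the carrier is seated and entering the bend, vial upright, fingers behind the post. I continue pushing.

Emit:
apply_moves --targets '[[[-0.6,-4,0],[0,0,0.035]],[[-1.8,-7.9,0],[0,0,0.075]],[[-2.7,-11.8,0],[0,0,0.115]],[[-3.4,-15.8,0],[0,0,0.155]],[[-4,-19.9,0],[0,0,0.19]],[[-4.4,-23.9,0],[0,0,0.23]],[[-4.6,-28,0],[0,0,0.27]],[[-4.6,-32,0],[0,0,0.305]]]'

```text
time_s: 17.2
tool_pos: [0.4858, -0.0225, 0.0357]
tool_rot: [-180.0, -0.0, 105.0]
force: [-2.2, 1.6, -0.0]
grip_width: 0.0002
```

Emit:
apply_moves --targets '[[[0.1,-4.1,0],[0,0,0.045]],[[0.4,-8.1,0],[0,0,0.09]],[[0.9,-12.2,0],[0,0,0.135]],[[1.6,-16.2,0],[0,0,0.18]],[[2.5,-20.2,0],[0,0,0.22]],[[3.5,-24.1,0],[0,0,0.265]],[[4.7,-28,0],[0,0,0.31]],[[6.1,-31.8,0],[0,0,0.355]]]'

```text
time_s: 18.0
tool_pos: [0.4916, -0.0545, 0.0356]
tool_rot: [-179.9, -0.0, 125.4]
force: [-1.7, 1.5, 0.9]
grip_width: 0.0007
```

Emit:
apply_moves --targets '[[[1.6,-3.8,0],[0,0,0.045]],[[3.3,-7.4,0],[0,0,0.09]],[[5.2,-11,0],[0,0,0.135]],[[7.2,-14.6,0],[0,0,0.18]],[[9.4,-18,0],[0,0,0.22]],[[11.8,-21.3,0],[0,0,0.265]],[[14.3,-24.5,0],[0,0,0.31]],[[16.9,-27.6,0],[0,0,0.355]]]'

```text
time_s: 18.8
tool_pos: [0.5082, -0.0823, 0.0355]
tool_rot: [-179.9, -0.1, 145.7]
force: [-2.7, 1.2, 1.4]
grip_width: 0.0006
```

Run:
```python
from h import *
print(env.get_obs()['qpos'].round(1))
s=cam('side');cv2.imwrite('pics/v5.png',cv2.resize(s['image'][220:370,250:460],(700,500))[...,::-1])
```

```text
[ 57.8  22.9 -59.1 112.   23.3  58.1  43.6]
```

View pics/v5.png

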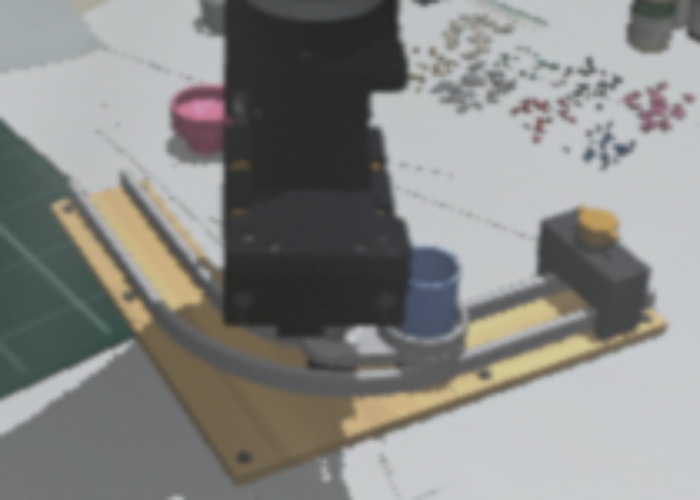

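Side view: the carrier is round most of the bend, vial upright, stop still about 60 mm ahead.

Emit:
apply_moves --targets '[[[2.7,-3,0],[0,0,0.045]],[[5.6,-5.9,0],[0,0,0.09]],[[8.7,-8.6,0],[0,0,0.13]],[[11.8,-11.2,0],[0,0,0.175]],[[15,-13.6,0],[0,0,0.215]],[[18.4,-15.9,0],[0,0,0.26]],[[21.9,-18.1,0],[0,0,0.3]],[[25.4,-20.1,0],[0,0,0.34]]]'

```text
time_s: 19.65
tool_pos: [0.5339, -0.1026, 0.0355]
tool_rot: [-179.9, -0.1, 165.1]
force: [-1.4, 0.5, 0.3]
grip_width: 0.0008
```

Emit:
apply_moves --targets '[[[2.3,-1.1,0],[0,0,0.02]],[[4.5,-2.2,0],[0,0,0.04]],[[6.8,-3.3,0],[0,0,0.06]],[[9.2,-4.3,0],[0,0,0.08]],[[11.6,-5.2,0],[0,0,0.1]],[[14,-6,0],[0,0,0.12]],[[16.2,-6.4,0],[0,0,0.13]],[[18,-6.7,0],[0,0,0.136]]]'

```text
time_s: 20.45
tool_pos: [0.5528, -0.1085, 0.0357]
tool_rot: [180.0, -0.0, 172.9]
force: [-2.1, 0.2, -1.7]
grip_width: 0.0006
```

Emit:
apply_moves --targets '[[[1,-0.1,0],[0,0,0]],[[2,-0.2,0],[0,0,0]],[[3,-0.4,0],[0,0,0]],[[4,-0.5,0],[0,0,0]],[[5,-0.6,0],[0,0,0]],[[6,-0.7,0],[0,0,0]]]'

```text
time_s: 21.05
tool_pos: [0.5587, -0.1092, 0.0358]
tool_rot: [-180.0, -0.0, 172.8]
force: [-1.3, -0.0, -1.3]
grip_width: 0.0004
```

Run:
```python
from h import *
P=np.load('P.npy')
s=cam('side');cv2.imwrite('pics/v6.png',cv2.resize(s['image'][240:340,330:470],(784,560))[...,::-1])
```

```text
(no output)
```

View pics/v6.png

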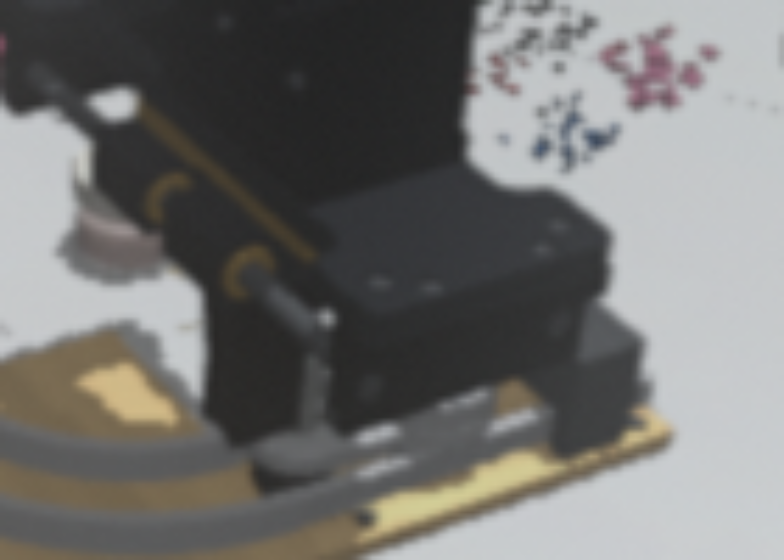

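Side view: the gripper hides the vial, but the post and deck are seated, and the ring is just short of the stop. From here I go in slowly by feel.

Emit:
apply_moves --targets '[[[0.6,-0.1,0],[0,0,0]],[[1.2,-0.1,0],[0,0,0]],[[1.8,-0.2,0],[0,0,0]],[[2.4,-0.3,0],[0,0,0]],[[3,-0.4,0],[0,0,0]]]'

```text
time_s: 21.6
tool_pos: [0.5617, -0.1096, 0.0358]
tool_rot: [180.0, 0.0, 172.9]
force: [-1.8, -0.5, 0.4]
grip_width: 0.0004
```

Emit:
apply_moves --targets '[[[0.5,-0.1,0],[0,0,0]],[[1,-0.1,0],[0,0,0]],[[1.5,-0.2,0],[0,0,0]]]'

```text
time_s: 21.9
tool_pos: [0.5632, -0.1098, 0.0358]
tool_rot: [180.0, 0.0, 172.8]
force: [-1.9, -0.3, 0.3]
grip_width: 0.0004
```

Emit:
apply_moves --targets '[[[0.3,0,0],[0,0,0]],[[0.6,-0.1,0],[0,0,0]],[[0.6,-0.1,0],[0,0,0]]]'

```text
time_s: 22.2
tool_pos: [0.5638, -0.1098, 0.0358]
tool_rot: [180.0, 0.0, 172.9]
force: [-1.8, -0.5, 0.4]
grip_width: 0.0007
```

Emit:
apply_moves --targets '[[[0.3,0,0],[0,0,0]],[[0.6,-0.1,0],[0,0,0]],[[0.6,-0.1,0],[0,0,0]]]'

```text
time_s: 22.5
tool_pos: [0.5644, -0.11, 0.0358]
tool_rot: [180.0, 0.0, 172.8]
force: [-1.5, -0.2, -0.6]
grip_width: 0.0007
```

Emit:
apply_moves --targets '[[[0.3,0,0],[0,0,0]],[[0.6,-0.1,0],[0,0,0]],[[0.6,-0.1,0],[0,0,0]]]'

```text
time_s: 22.8
tool_pos: [0.565, -0.1101, 0.0358]
tool_rot: [180.0, 0.0, 172.9]
force: [-1.6, 0.5, 0.5]
grip_width: 0.0006
```

Run:
```python
from fit import *
P=np.load('P.npy')
s=cam('side');t=cam('top');o=env.get_obs()
print('tcp track',w2t(o['tool_pos'][None],P))
# predicted stop face on track x=78..84 corners in side & top
for x in (78,80,82,84):
  print(x,proj(s,np.r_[t2w([x,-120],P),.022]).round(1),proj(s,np.r_[t2w([x,-120],P),.048]).round(1),proj(t,np.r_[t2w([x,-60],P),.048]).round(1))
C=np.hstack([cv2.resize(s['image'][280:330,390:455],(520,400)),cv2.resize(t['image'][175:225,425:475],(280,280))if 0 else cv2.resize(t['image'][175:225,425:460],(280,400))]);cv2.imwrite('pics/v7.png',C[...,::-1])
```

```text
tcp track [[ -1.69255723 -89.88988692]]
78 [[427.7 317.2]] [[429.7 304.7]] [[434.1 200. ]]
80 [[428.6 316.9]] [[430.6 304.4]] [[434.2 198.9]]
82 [[429.6 316.6]] [[431.6 304. ]] [[434.4 197.8]]
84 [[430.5 316.2]] [[432.6 303.7]] [[434.5 196.7]]
```

View pics/v7.png

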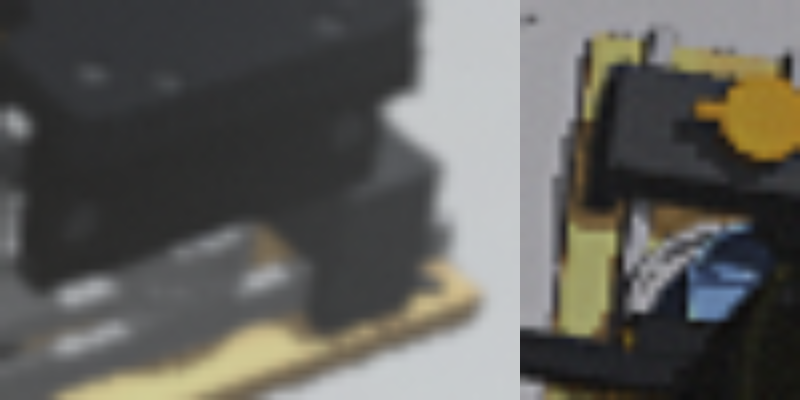

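Run:
```python
from fit import *
P=np.load('P.npy')
t=cam('top')
for v in(201.6,202.3,203): print('ring apex',v,w2t(atz(t,451,v,.04)[None],P))
for u,v in((434.5,199.2),(447,201)): print('face lower/upper',w2t(atz(t,u,v,.022)[None],P),w2t(atz(t,u,v,.048)[None],P))
for u,v in((434,198.5),):pass
im=t['image'];print(im[190:212:1,448].sum(1));print(im[190:212:1,443].sum(1))
```

```text
ring apex 201.6 [[ 81.55018084 -91.26535669]]
ring apex 202.3 [[ 80.28775241 -91.39659172]]
ring apex 203 [[ 79.02587166 -91.52776981]]
face lower/upper [[ 86.56711003 -65.08850446]] [[ 79.56700928 -60.48879028]]
face lower/upper [[ 86.46871352 -87.75975746]] [[ 79.47129557 -82.54190512]]
[ 82 107 113 112 114 191 193 138  61  70  71 110 283 480 186 329 202 154
 184 195 223 408]
[190 188 188 177 177 186 151  66  75  74 138 269 254 210 208 465 280 250
 483 478 224  77]
```

The stop face is really near track x = 86. My first estimate used the lower edge of the face at the wrong height. The nose is at about 81, so about 5 mm remain.

Emit:
apply_moves --targets '[[[0.6,-0.1,0],[0,0,0]],[[1.2,-0.1,0],[0,0,0]],[[1.8,-0.2,0],[0,0,0]],[[2.2,-0.3,0],[0,0,0]]]'

```text
time_s: 23.35
tool_pos: [0.5672, -0.1104, 0.0358]
tool_rot: [180.0, 0.0, 172.8]
force: [-2.0, 0.2, 0.5]
grip_width: 0.0007
```

Emit:
apply_moves --targets '[[[0.3,0,0],[0,0,0]],[[0.6,-0.1,0],[0,0,0]],[[0.6,-0.1,0],[0,0,0]]]'

```text
time_s: 23.65
tool_pos: [0.5678, -0.1105, 0.0358]
tool_rot: [180.0, 0.0, 172.9]
force: [-1.0, 0.6, 0.8]
grip_width: 0.0003
```

Emit:
apply_moves --targets '[[[0.3,0,0],[0,0,0]],[[0.6,-0.1,0],[0,0,0]],[[0.6,-0.1,0],[0,0,0]]]'

```text
time_s: 23.95
tool_pos: [0.5684, -0.1105, 0.0358]
tool_rot: [180.0, 0.0, 172.9]
force: [-0.4, 0.5, 0.2]
grip_width: 0.0001
```

Emit:
apply_moves --targets '[[[0.3,0,0],[0,0,0]],[[0.6,-0.1,0],[0,0,0]],[[0.6,-0.1,0],[0,0,0]]]'

```text
time_s: 24.25
tool_pos: [0.569, -0.1107, 0.0358]
tool_rot: [180.0, 0.0, 172.8]
force: [-1.1, -0.1, 1.1]
grip_width: 0.0004
```

Emit:
apply_moves --targets '[[[0.3,0,0],[0,0,0]],[[0.5,-0.1,0],[0,0,0]],[[0.5,-0.1,0],[0,0,0]]]'

```text
time_s: 24.55
tool_pos: [0.5695, -0.1108, 0.0358]
tool_rot: [180.0, 0.0, 172.9]
force: [-1.6, 1.0, 1.0]
grip_width: 0.0006
```

Emit:
apply_moves --targets '[[[0.3,0,0],[0,0,0]],[[0.5,-0.1,0],[0,0,0]],[[0.5,-0.1,0],[0,0,0]]]'

```text
time_s: 24.85
tool_pos: [0.57, -0.1108, 0.0358]
tool_rot: [180.0, 0.0, 172.9]
force: [-1.4, 0.3, 0.2]
grip_width: 0.0004
```

Emit:
apply_moves --targets '[[[0.3,0,0],[0,0,0]],[[0.5,-0.1,0],[0,0,0]],[[0.5,-0.1,0],[0,0,0]]]'

```text
time_s: 25.15
tool_pos: [0.5705, -0.111, 0.0358]
tool_rot: [180.0, 0.0, 172.9]
force: [-1.6, 0.7, 0.3]
grip_width: 0.0003
```

Emit:
apply_moves --targets '[[[0.2,0,0],[0,0,0]],[[0.4,0,0],[0,0,0]],[[0.4,0,0],[0,0,0]]]'

```text
time_s: 25.45
tool_pos: [0.5706, -0.111, 0.0358]
tool_rot: [-180.0, -0.0, 172.9]
force: [-2.5, 0.2, 1.8]
grip_width: 0.0007
```

Contact: the tool held after 0.1 mm and the force is rising. I now build it up gently.

Emit:
apply_moves --targets '[[[0.2,0,0],[0,0,0]],[[0.3,0,0],[0,0,0]]]'

```text
time_s: 25.65
tool_pos: [0.5706, -0.111, 0.0357]
tool_rot: [-180.0, -0.1, 172.9]
force: [-3.2, 1.0, 2.5]
grip_width: 0.0004
```

Emit:
apply_moves --targets '[[[0.2,0,0],[0,0,0]],[[0.3,0,0],[0,0,0]]]'

```text
time_s: 25.85
tool_pos: [0.5707, -0.111, 0.0357]
tool_rot: [-180.0, -0.1, 172.8]
force: [-5.8, 0.1, 4.6]
grip_width: 0.0002
```

Emit:
apply_moves --targets '[[[0,0,0],[0,0,0]],[[0,0,0],[0,0,0]]]'

```text
time_s: 26.05
tool_pos: [0.5707, -0.111, 0.0357]
tool_rot: [-180.0, -0.1, 172.8]
force: [-5.1, 1.1, 3.9]
grip_width: 0.0001
```

Emit:
apply_moves --targets '[[[0.15,0,0],[0,0,0]],[[0.15,0,0],[0,0,0]],[[0.15,0,0],[0,0,0]]]'

```text
time_s: 26.35
tool_pos: [0.5707, -0.111, 0.0357]
tool_rot: [-180.0, -0.1, 172.8]
force: [-5.1, 0.4, 4.0]
grip_width: 0.0009
```

Emit:
apply_moves --targets '[[[0,0,0],[0,0,0]],[[0,0,0],[0,0,0]],[[0,0,0],[0,0,0]],[[0,0,0],[0,0,0]]]'

```text
time_s: 26.75
tool_pos: [0.5707, -0.111, 0.0357]
tool_rot: [-180.0, -0.1, 172.8]
force: [-6.0, 0.1, 4.2]
grip_width: 0.001
```

Emit:
apply_moves --targets '[[[0.2,0,0],[0,0,0]],[[0.2,0,0],[0,0,0]],[[0.2,0,0],[0,0,0]]]'

```text
time_s: 27.05
tool_pos: [0.5707, -0.111, 0.0357]
tool_rot: [-180.0, -0.1, 172.8]
force: [-6.2, 0.4, 5.4]
grip_width: 0.0004
```

Emit:
apply_moves --targets '[[[0,0,0],[0,0,0]],[[0,0,0],[0,0,0]],[[0,0,0],[0,0,0]],[[0,0,0],[0,0,0]]]'

```text
time_s: 27.45
tool_pos: [0.5707, -0.1109, 0.0358]
tool_rot: [-180.0, -0.1, 172.9]
force: [-6.3, 0.8, 5.1]
grip_width: 0.0006
```

Emit:
apply_moves --targets '[[[-0.7,0,0],[0,0,0]],[[-1.5,0.1,0],[0,0,0]],[[-3,0.3,0],[0,0,0]],[[-6,0.6,0],[0,0,0]],[[-10,1,0],[0,0,0]],[[-15,2,0],[0,0,0]],[[-20,2,5],[0,0,0]],[[-22,3,25],[0,0,0]]]'

```text
time_s: 28.25
tool_pos: [0.5475, -0.108, 0.0599]
tool_rot: [180.0, -0.2, 172.9]
force: [-0.9, -0.6, 0.3]
grip_width: 0.0004
```

Emit:
apply_moves --targets '[[[0,0,20],[0,0,0]],[[0,0,50],[0,0,0]],[[0,20,80],[0,0,0]],[[0,60,100],[0,0,0]],[[0,100,100],[0,0,0]],[[0,140,100],[0,0,0]],[[0,180,100],[0,0,0]],[[0,200,100],[0,0,0]]]'

```text
time_s: 29.05
tool_pos: [0.5493, 0.097, 0.1631]
tool_rot: [179.9, 0.1, 173.1]
force: [-0.4, 1.0, 1.0]
grip_width: 0.0005
```

Run:
```python
from h import *
o=env.get_obs();print(o['time_s'],o['tool_pos'],o['force'])
s=cam('side');t=cam('top')
C=np.hstack([cv2.resize(s['image'][260:340,370:450],(400,400)),cv2.resize(t['image'][170:260,405:485],(356,400))]);cv2.imwrite('pics/v8.png',C[...,::-1])
```

```text
29.05 [0.54928027 0.09699217 0.16308235] [-0.40627608  1.03745919  0.97708628]
```

View pics/v8.png

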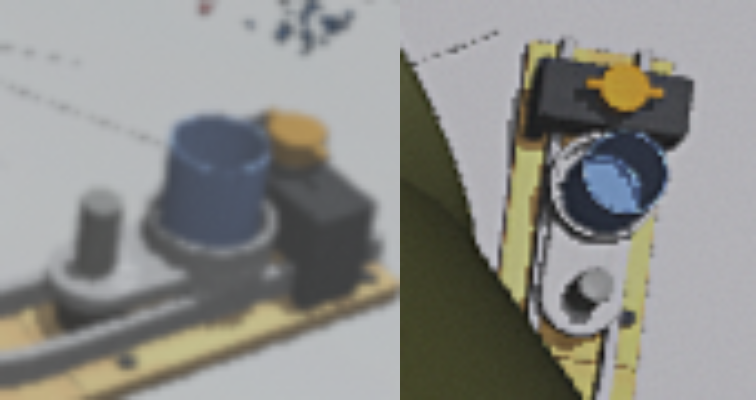

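Run:
```python
from h import *
def c(im):
    im=im[175:210,430:475].astype(int);m=(im[...,0]-im[...,2]>90)&(im[...,0]>150);m[:, :10]=0
    n,l,st,ce=cv2.connectedComponentsWithStats(m.astype(np.uint8));k=1+st[1:,4].argmax();return ce[k],st[k,4]
t=cam('top');a=cv2.imread('pics/top0.png')[...,::-1];print('screw px before/now',c(a),c(t['image']))
o=env.get_obs();print(o['joint_velocities'].round(2))
env.sign_off()
```

```text
screw px before/now (array([18., 13.]), np.int32(1)) (array([25.17346939, 14.10204082]), np.int32(98))
[2.37 0.45 2.33 0.14 1.05 0.17 0.41]
the job is handed in; nothing more can be done
```

The vial is standing in the carrier's socket, and the carrier is pushed round the bend and resting against the end stop. I handed the job in at about 29 s of the 72 s; no verdict is reported.

- **Pressing the stop:** I felt contact, then pressed for about 1.5 s. The wrist force read 5 to 6.3 N. I did not measure the force at the stop itself. Allowing for carrier friction, I estimate 4 to 5 N there.
- **Push forces:** the wrist read no more than about 3.3 N at the end of each move on the way round. While pressing, there was also a downward push of about 5 N on the carrier through friction on the post.
- **Last pictures:** before hand-in, both views showed the vial upright in the ring. The carrier was flat in the channel with its nose at the stop, and the fingers were clear.
- **Cups and jar:** the arm's path kept clear of them, but I did not measure them again at the end.
- **Stop position:** while I was pressing, the tool position stayed within 0.1 mm, so the stop did not slip.
- **Failed check:** I tried to compare the stop's screw position before and after by colour, but the colour threshold found nothing usable in the first picture. That comparison says nothing either way.
- **Wrong first estimate:** my first figure for the stop face was about 6 mm too near. I corrected it from a close look before making contact.
- **At hand-in:** the arm was clear of everything but still settling at about 2°/s.

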